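# Prove the circular saw dead, then hold its sprung blade guard open

### The job

The cordless circular saw is clamped on its side for a blade check, with its battery out. Squeeze its trigger right in and let it spring back, to prove the saw dead; then swing the sprung blade guard open by its lever to 60 degrees from closed and finish still holding the lever, with the guard steady there, so I can look over the teeth. Leave the things lying on the bench alone.

Things in the scene. Friction and masses are not known exactly. Their poses are not given: they have to be found in the camera images.
- saw: 190 mm cordless circular saw, fixed, lying on its motor, blade side up. Origin: on the bench below the blade's axis; z up, x the cutting direction, y from the base plate to the handles. Upright base plate at y -0.03, x +-0.15, 168 mm high. Upper guard: +y half, radius 107 mm, 148 mm high, lip on top from radius 82 mm. Blade face 131 mm high. Timber block and clamps at y -0.17 to 0, under 75 mm.
- spindle (a point): Top of the arbor bolt in the middle of the blade, 141 mm above the bench; the lower guard turns about the vertical line through it.
- grip_mid (a point): Centre of the rear grip, a black level bar 136 long, 32 wide, 34 mm high, fixed to the saw, 100 mm above the bench, at saw x -0.165, y 0.085. The bar runs at -150 degrees (rearward) in the saw's x, y; across it, at -60 degrees, the trigger side. Measured that way, bar and trigger span -16 to +30 mm: 46 mm, 39.5 mm when squeezed. Both sides are open for over 30 mm, down to 87 mm above the bench.
- trigger_face (a point): Middle of the trigger's outer face, 30 mm out from the grip's centre across the bar (at -60 degrees in the saw's x, y) and 2 mm along it; the face is about 44 mm long and 20 mm high.
- trigger (a joint): Angle of the sprung trigger: 0 released, 0.25 rad fully squeezed into the grip (6.5 mm at the middle of its face; about 8 N there). It springs back by itself.
- guard (a joint): Angle of the lower blade guard about the blade's axis: 0 closed (sprung against its stop), growing as it opens, clockwise seen from above, up to 2.1 rad. 60 degrees is 1.047 rad. The spring pulls it shut with about 5 N at the lever when closed, 9 N at 60 degrees; let go, it snaps shut.
- guard_lever: The lever of the lower guard: a black upright fin, 20 mm along the radius, 11 mm thick along the arc, 41 mm high. Origin: middle of its foot, 141 mm above the bench, 69 mm from the blade's axis; top at 182 mm. x points away from the axis, y along the arc (it opens towards -y), z up. Closed it is at saw x -0.060, y 0.034; at 60 degrees at 0, 0.069. Its sides are open down to 148 mm.
- battery: The saw's battery pack, removed and loose on the bench, 112 x 74 x 59 mm; leave it alone. Origin: centre of its underside.
- hex_key: L-shaped hex key lying loose on the bench, 118 x 42 mm, 8 mm thick; leave it alone. Origin: on the bench at the middle of its long leg.
- tape: Tape measure standing loose on the bench, 84 x 42 x 62 mm; leave it alone. Origin: centre of its underside.

How it is judged:
On the way, in this order (a step that is already met when the one before it is completed fails the run):
1. with the guard still shut, the trigger is squeezed right in (past 0.19 of 0.25 rad) for 0.2 s (value of joint trigger above 0.19 rad and value of joint guard below 0.1 rad), for 0.2 s.
2. the trigger is let go and has sprung back, the guard still shut (value of joint trigger below 0.03 rad and value of joint guard below 0.1 rad), for 0.2 s.
3. the fingers hold the guard open by its lever at 60 degrees, within 6 degrees (value of joint guard between 0.942 and 1.152 rad and contact force between the fingers and guard_lever above 2 N), for 0.5 s.
At the end, for the whole second after the job is handed in: The robot's fingers are on the guard's lever (more than 2 N) and hold the guard at rest at 60 degrees from closed, within 6 degrees; the trigger is released; the battery, hex key and tape measure are within 15 mm of where they lay (all of step 3 and velocity of joint guard between -0.05 and 0.05 rad/s and value of joint trigger below 0.03 rad and distance of each of battery, hex_key, tape from where it was at the start of the episode below 0.015 m); the arm keeps its last pose, push and grip.
It fails at once if a thing lying on the bench is pushed aside by more than 15 mm (distance of any of battery, hex_key, tape from where it was at the start of the episode above 0.015 m).
It also fails if it takes over 48 s, if anything falls off the work surface, if the arm or the gripper's body presses on something with over 40 N, if the wrist force passes 120 N, or if a joint passes its speed limit or range.

### The arm

A 6-joint arm with a two-finger parallel gripper is mounted at the origin on the work surface. World frame = base frame: x ahead of the robot, y to its left, z up, the work surface at z = 0. Lengths are in m, angles in rad, forces in N, time in s.
With the tool pointing down it reaches from about 0.35 to 0.975 m from the base axis. Payload 4.9 kg.
Tool frame: the origin (TCP) lies on the centre line of the jaws, within the pads' length; the fingertips stand ctrl.tcp_to_tips ahead of it and the grasp point (between the pads) lies 3 mm ahead of it (ctrl.tcp_to_tips is the distance from the TCP to the fingertips, in m); z points along the fingers, y is the direction in which the jaws open and shut (so a half turn about z gives the same grasp; the last joint's range is limited). The gripper opens to 85 mm and grips with 20 to 120 N. Pads are 22 mm wide; open, the fingers measure 114 mm over their backs; the gripper's body (76 mm by 85 mm) begins 54 mm behind the grasp point. The pads swing forward as they close: fully open they stand 13 mm farther back than shut.
Start: joints at [-1.32, 0.053, 1.613, -0, 1.476, -0.119], TCP at [0.226, -0.583, 0.214] pointing down, gripper open.
Joint ranges: [-3.01, 3.01], [-1.01, 2.22], [0.06, 2.58], [-1.02, 4.17], [0.09, 2.62], [-3.14, 3.14]. Speed limits (rad/s): [2.57, 2.57, 3.14, 3.14, 3.14, 3.14].

### API

Orientations are given as a rotation vector (axis times angle).
In Python, from station import ctrl, vision gives the robot as it stands.
- The arm moves only by the tool jog_arm, never from a script. Its argument "deltas" is a list of rows, each a list of 7 numbers: the turn, a rotation vector about the tool's x, y, z in rad, then the shift along the tool's x, y, z in cm, then the opening, from 0 (shut) to 1 (fully open). A call has 1 to 12 rows; each row shifts and turns the commanded pose from where the row before left it, along the tool's axes as they then stand; what a row does not reach is not made up. A row lasts 1/12 s, in which the tool goes at most 41.7 mm and 7.16 degrees, less where a joint would pass 70% of its speed; a pose out of reach is approached as far as the arm can. A call with a gripper value outside its range is refused whole. The fingers move at their own pace and stop on an object; "grip_force" is the grip in N (left out, the last holds). Time passes only in rows, so rows that do not move let the fingers close. It gives the time, the measured TCP pose, the force and the opening at its end, in the units of the state.
- ctrl.get_obs(): the state, without advancing time (a new reading comes with each control period).
- vision.get_image(name): name is "side" or "top"; returns (picture, depth): 384x512x3 uint8, red, green, blue; 384x512 float32, m along the optical axis (not along the pixel's ray), 0 where there is no reading.
- vision.calibration(name): a dict with "fx", "fy", "cx", "cy" (pixels), "dist" ([k1, k2, p1, p2, k3] as OpenCV has them; the pictures are not rectified), "rvec" (rotation vector, rad) and "tvec" (3), from world to camera coordinates, as OpenCV has them. Camera axes: x right, y down, z forward; pixel columns grow to the right and rows downward; lengths in m; the calibration is good to about 2 mm. A picture is of the moment at which its call begins. calibration takes no time and is no camera call.
- ctrl.finish_job(): hands the job in, once; it reports no verdict.
The state is a dict: "t": time; "q": joint angles; "dq": joint speeds; "effort": joint torques, N m; "tool_pos": TCP position; "tool_rot": TCP orientation; "contact_force": force on the tool from outside, world axes, zero at the start; "wrist_torque": the same for the moment, N m; "opening": finger opening in m.
Only numpy, scipy, OpenCV 4.12 (cv2) and the standard library are available. Lean on these libraries where they do the work, as an engineer would, in place of code of your own. Each camera call takes 0.05 s, during which the arm holds its last target. There are 200 camera calls.

## Working session

There is one attempt and no reset: what is moved stays moved. The work goes in short steps, Python scripts to look and compute and a tool call to move; the robot and the scene stay as the last step left them, time stands still between calls to the robot, and variables do not carry over. Pictures are saved under pics/ and viewed, about 8 in all and at most 12, crops included, and the job is handed in when it is done.

Besides the shell and the picture viewer there is one more tool, called after ">>>" as name(argument=value, ...) on one line, values as JSON. jog_arm: Moves the arm, as the interface text tells. Its arguments: {"type":"object","properties":{"deltas":{"type":"array"},"grip_force":{"type":"number"}},"required":["deltas"]}

```bash
mkdir -p pics; ls; cat > h.py <<'E'
import numpy as np, cv2
from station import ctrl, vision
def pts(name, depth):
    c=vision.calibration(name); K=np.array([[c['fx'],0,c['cx']],[0,c['fy'],c['cy']],[0,0,1.]])
    h,w=depth.shape; u,v=np.meshgrid(np.arange(w),np.arange(h))
    n=cv2.undistortPoints(np.stack([u,v],-1).reshape(-1,1,2).astype(np.float32),K,np.array(c['dist'])).reshape(h,w,2)
    P=np.dstack([n[...,0]*depth,n[...,1]*depth,depth])
    R=cv2.Rodrigues(np.array(c['rvec'],float))[0]; return (P-np.array(c['tvec']).ravel())@R
E
python3 - <<'E'
from h import *
o=ctrl.get_obs(); print(o, ctrl.tcp_to_tips)
for n in('top','side'):
    im,d=vision.get_image(n); np.savez('pics/'+n+'0.npz',im=im,d=d); print(vision.calibration(n))
    cv2.imwrite('pics/%s0.png'%n,cv2.resize(im[...,::-1],(800,600),interpolation=cv2.INTER_CUBIC))
E
```

```text
pics
{'t': 0.0, 'q': array([-1.32002254e+00,  5.34231074e-02,  1.61429037e+00, -1.31610873e-05,
        1.47602349e+00, -1.19021407e-01]), 'dq': array([-0.00037245,  0.00056572, -0.00092013,  0.00038142, -0.00028438,
        0.00298226]), 'effort': array([ 4.50918997e-04, -3.93680906e+01, -3.70178533e+01, -1.34038405e-04,
        6.99764933e-03,  1.17621505e-05]), 'tool_pos': array([ 0.22570794, -0.58210655,  0.21232417]), 'tool_rot': array([-3.08594175e+00, -5.77177584e-01,  2.42098277e-04]), 'contact_force': array([-0.36219351,  0.17485914,  0.15324101]), 'wrist_torque': array([-0.00295782,  0.01805967, -0.08113453]), 'opening': 0.08531383674463576} 0.022
{'fx': 364.3773463097653, 'fy': 364.3773463097653, 'cx': 256.1591545964319, 'cy': 197.02465953688323, 'dist': array([-0.03926827,  0.        ,  0.        ,  0.        ,  0.        ]), 'rvec': array([ 2.17004468, -2.19692903,  0.0735788 ]), 'tvec': array([0.01952108, 0.53917052, 0.83304436])}
{'fx': 353.62058142917704, 'fy': 353.62058142917704, 'cx': 255.821152484565, 'cy': 190.58804871221872, 'dist': array([-0.08018263,  0.        ,  0.        ,  0.        ,  0.        ]), 'rvec': array([ 0.39487417,  2.81125658, -1.09623959]), 'tvec': array([ 0.52534864, -0.02974284,  1.09400382])}
```

View pics/top0.png

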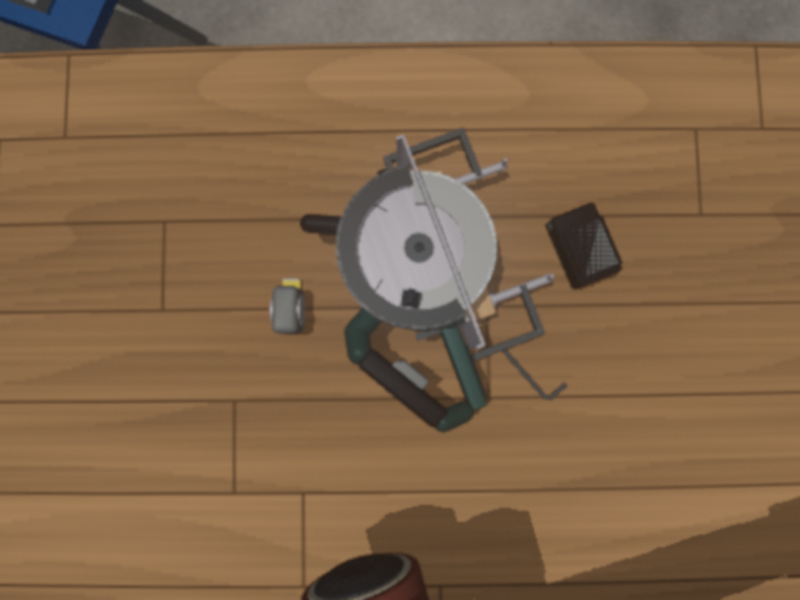

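View pics/side0.png

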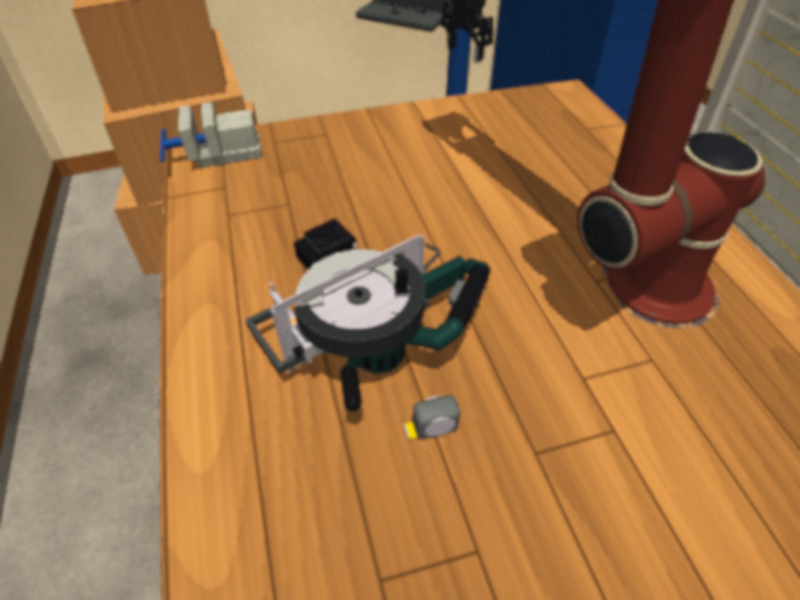

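The top view shows the spindle at (418,247), the lever at (411,298), the grip bar from (365,360) to (440,415), and the trigger at (410,375). The plate's edge runs from (402,140) to (480,345). In the side view the tape, battery and key are clear of the grip. Next I measure positions.

```bash
cat >> h.py <<'E'
def ray(name,uv,z):
    c=vision.calibration(name); K=np.array([[c['fx'],0,c['cx']],[0,c['fy'],c['cy']],[0,0,1.]])
    n=cv2.undistortPoints(np.array(uv,np.float64).reshape(-1,1,2),K,np.array(c['dist'])).reshape(-1,2)
    R=cv2.Rodrigues(np.array(c['rvec'],float))[0]; C=-R.T@np.array(c['tvec']).ravel()
    D=np.c_[n,np.ones(len(n))]@R; return C+D*((z-C[2])/D[:,2])[:,None]
E
python3 - <<'E'
from h import *
s=np.load('pics/top0.npz'); im=s['im'];d=s['d']; P=pts('top',d)
g=im.astype(int); H=cv2.cvtColor(im,cv2.COLOR_RGB2HSV)
def comp(mask,seed,r=6):
    n,l,st,ce=cv2.connectedComponentsWithStats(mask.astype(np.uint8)); 
    sub=l[seed[1]-r:seed[1]+r+1,seed[0]-r:seed[0]+r+1]; k=np.bincount(sub[sub>0]).argmax(); return l==k
sc=512/800
# spindle bolt, dark disc within bright blade
B=comp(g.sum(2)<380,(267,158)); print('bolt',B.sum(),np.argwhere(B).mean(0)[::-1]); sp=ray('top',[np.argwhere(B).mean(0)[::-1]],.141)[0]; print(sp, np.median(P[B],0))
# lever top by height
Z=P[...,2]; L=(Z>.165)&(np.hypot(P[...,0]-sp[0],P[...,1]-sp[1])<.1)
n,l,st,ce=cv2.connectedComponentsWithStats(L.astype(np.uint8)); 
for k in range(1,n): print('hi',st[k],ce[k],np.median(P[l==k],0))
# grip: dark low-sat pixels around z~.117
G=(g.max(2)<70)&(abs(Z-.117)<.012); G=comp(G,(257,248),8); uv=np.argwhere(G)[:,::-1]; print('grip',len(uv))
Wg=ray('top',uv.astype(float),.117)[:,:2]; r=cv2.minAreaRect(Wg.astype(np.float32)*1000); print(r, Wg.mean(0), np.median(Z[G]))
T=comp((g.min(2)>85)&(abs(g[...,0]-g[...,2])<25)&(Z>.06),(262,240)); uv=np.argwhere(T)[:,::-1];print('trig',len(uv),ray('top',[uv.mean(0)],.11),np.median(P[T],0))
print('green/grip colours',g[248,257],g[235,230],g[255,300])
# plate
print('plate',ray('top',[[402*sc,140*sc],[480*sc,345*sc]],.168))
print('lever',ray('top',[[411*sc,298*sc]],.182))
cv2.imwrite('pics/crop.png',cv2.resize(im[70:290,180:370,::-1],None,fx=3,fy=2.7*3/2.7*0.9,interpolation=cv2.INTER_CUBIC))
E
```

```text
bolt 274 [267.60583942 158.03284672]
[ 0.60936451 -0.01158502  0.141     ] [ 0.61034491 -0.01230654  0.13469592]
hi [265 106  36  91 163] [282.40490798 150.96319018] [ 0.61777766 -0.03920977  0.16739484]
hi [260 185   7  11  62] [262.87096774 189.93548387] [ 0.54105075 -0.00071273  0.18127143]
grip 1226
((433.4392395019531, 14.545326232910156), (184.61798095703125, 36.37314987182617), 51.333927154541016) [0.43053023 0.01294916] 0.11535607362712391
trig 140 [[4.45649187e-01 1.08939695e-04 1.10000000e-01]] [ 0.44555871 -0.00047804  0.10988045]
green/grip colours [53 48 46] [79 61 44] [58 72 66]
plate [[ 0.74171968  0.00759964  0.168     ]
 [ 0.48177562 -0.08508687  0.168     ]]
lever [[ 0.53959211 -0.00080763  0.182     ]]
```

```bash
python3 - <<'E'
from h import *
s=np.load('pics/top0.npz'); im=s['im'];d=s['d']; P=pts('top',d); g=im.astype(int); Z=P[...,2]
G=(g.max(2)<75)&(g[...,1]-g[...,0]<3)&(abs(Z-.112)<.02); G[:, :200]=0;G[:225]=0;G[:,310:]=0
n,l,st,ce=cv2.connectedComponentsWithStats(G.astype(np.uint8)); k=1+st[1:,4].argmax(); G=l==k
W=ray('top',np.argwhere(G)[:,::-1].astype(float),.117)[:,:2]; r=cv2.minAreaRect(W.astype(np.float32)*1000)
v=np.linalg.svd(W-W.mean(0))[2][0]; print(len(W),r,W.mean(0),np.degrees(np.arctan2(v[1],v[0])))
sp=np.array([.6094,-.0116])
for yaw in (18.5,19.6,20.8):
    a=np.radians(yaw);R=np.array([[np.cos(a),-np.sin(a)],[np.sin(a),np.cos(a)]])
    print(yaw,'grip',sp+R@[-.165,.085],'lever',sp+R@[-.060,.034],'at60',sp+R@[0,.069],'trigtop',sp+R@[-.1552,.0641])
E
```

```text
971 ((428.9180908203125, 13.141899108886719), (161.1314697265625, 45.77524948120117), 58.4267578125) [0.42641524 0.00926942] -128.12745779943526
18.5 grip [0.4259557  0.01665224] lever [0.54171222 0.00160472] at60 [0.58750598 0.05383433] trigtop [ 4.41880940e-01 -5.81363754e-05]
19.6 grip [0.42544714 0.01312537] lever [5.41471199e-01 3.02859210e-04] at60 [0.58625384 0.05340196] trigtop [ 0.44169024 -0.0032762 ]
20.8 grip [0.42496967 0.00926753] lever [ 0.54123682 -0.00112234] at60 [0.58489762 0.05290297] trigtop [ 0.4415527  -0.00679027]
```

>>> jog_arm(deltas=[[0,0,-0.124,0,0,-0.5,0.75],[0,0,-0.124,0,0,-0.5,0.75],[0,0,-0.124,0,0,-0.5,0.75],[0,0,-0.124,0,0,0,0.75]], grip_force=40)

```text
t: 0.43
tool_pos: [0.226, -0.5829, 0.2292]
tool_rot: [2.847, 1.326, -0.0]
contact_force: [0.4, -0.7, -0.3]
opening: 0.0641
```

>>> jog_arm(deltas=[[0,0,0,3.244,-1.25,0,0.75],[0,0,0,3.244,-1.25,0,0.75],[0,0,0,3.244,-1.25,0,0.75],[0,0,0,3.244,-1.25,0,0.75],[0,0,0,3.244,-1.25,0,0.75],[0,0,0,3.244,-1.25,0,0.75],[0,0,0,3.244,-1.25,0,0.75],[0,0,0,3.244,-1.25,0,0.75],[0,0,0,3.244,-1.25,0,0.75],[0,0,0,3.244,-1.25,0,0.75],[0,0,0,3.244,-1.25,0,0.75],[0,0,0,3.244,-1.25,0,0.75]])

```text
t: 1.43
tool_pos: [0.3638, -0.1873, 0.2282]
tool_rot: [-2.852, -1.317, 0.0]
contact_force: [0.5, -0.1, 0.3]
opening: 0.064
```

>>> jog_arm(deltas=[[0,0,0,3.244,-1.25,0,0.75],[0,0,0,3.244,-1.25,0,0.75],[0,0,0,3.244,-1.25,0,0.75],[0,0,0,3.244,-1.25,0,0.75],[0,0,0,3.244,-1.25,0,0.75],[0,0,0,3.244,-1.25,0,0.75],[0,0,0,0,0,2,0.75],[0,0,0,0,0,2,0.75],[0,0,0,0,0,2,0.75],[0,0,0,0,0,0,0.75],[0,0,0,0,0,0,0.75]])

```text
t: 2.35
tool_pos: [0.4318, 0.008, 0.1673]
tool_rot: [-2.85, -1.317, 0.004]
contact_force: [0.4, -0.4, 0.2]
opening: 0.0641
```

```bash
python3 - <<'E'
from h import *
o=ctrl.get_obs(); print(o['tool_pos'],o['q'])
a,_=vision.get_image('top'); b,_=vision.get_image('side')
A=cv2.resize(a[170:300,190:330,::-1],(400,371)); B=cv2.resize(b[110:240,210:350,::-1],(400,371))
cv2.imwrite('pics/v1.png',np.hstack([A,B]))
E
```

```text
[0.43182534 0.00801791 0.16729069] [-1.54085888e-01 -4.05897327e-01  2.09205243e+00 -6.37075803e-06
  1.45877252e+00  5.50771672e-01]
```

View pics/v1.png

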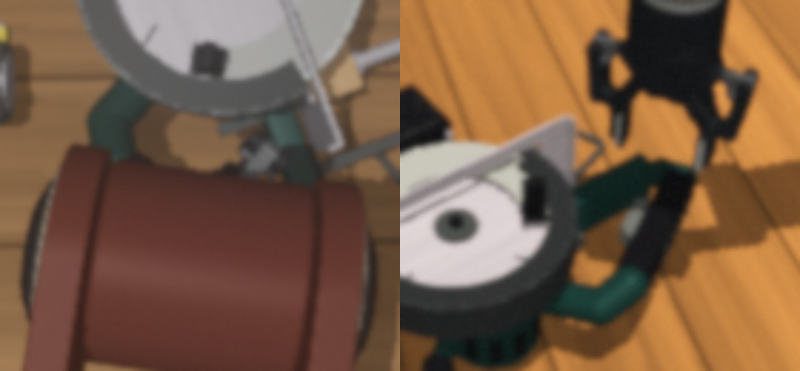

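The left crop is blocked by the forearm. In the right crop (side) the fingertips are at (620,135) and (703,165), with the bar running from (685,180) to (640,270) and the grey trigger at (632,218). I'll check where the predicted points fall in this view.

```bash
python3 - <<'E'
from h import *
s=np.load('pics/side0.npz'); g=s['im'].astype(int); P=pts('side',s['d'])
c=vision.calibration('side'); K=np.array([[c['fx'],0,c['cx']],[0,c['fy'],c['cy']],[0,0,1.]])
pr=lambda X: cv2.projectPoints(np.array(X,float).reshape(-1,3),c['rvec'],c['tvec'],K,c['dist'])[0].reshape(-1,2)
crop=lambda u:(u-[210,110])*2.857+[400,0]
y=np.radians(19.6+np.array([-150,-60])); al=np.array([np.cos(y[0]),np.sin(y[0])]); ac=np.array([np.cos(y[1]),np.sin(y[1])])
for m in ([.4265,.013],[.4295,.013]):
    m=np.array(m); print('grip,barends top,trig',crop(pr([[*m,.117],[*(m+.068*al),.117],[*(m-.068*al),.117],[*(m+.002*al+.03*ac),.100]])).round())
print('tips',crop(pr([[.4318+.032*np.cos(np.radians(-40.4)),.008+.032*np.sin(np.radians(-40.4)),.148],[.4318-.032*np.cos(np.radians(-40.4)),.008-.032*np.sin(np.radians(-40.4)),.148]])).round())
# trigger points and grip points in side view
sub=np.zeros(g.shape[:2],bool); sub[150:240,270:330]=1
T=sub&(g.min(2)>70)&(g.max(2)-g.min(2)<35)&(P[...,2]>.08)&(P[...,2]<.125)&(P[...,0]<.47)
print('trig',T.sum(),np.median(P[T],0), P[T].min(0),P[T].max(0))
G=sub&(g.max(2)<60)&(g[...,1]-g[...,0]<4)&(P[...,2]>.113)&(P[...,2]<.122)&(P[...,0]<.5)
Q=P[G][:,:2]; print('bartop',len(Q)); r=Q-[.4265,.013]; print('along',np.percentile(r@al,[2,50,98]),'across',np.percentile(r@ac,[2,25,50,75,98]))
s=np.load('pics/top0.npz'); P=pts('top',s['d']); 
z=P[...,2]; q=P[...,:2]-[.4265,.013]; A=q@al; C=q@ac
M=(abs(A)<.03)&(abs(C)<.05)
for b in np.arange(-.03,.045,.003):
    m=M&(C>=b)&(C<b+.003); print('%.3f'%b,m.sum(),z[m].round(3)[:0],np.median(z[m]).round(3),end=' | ')
E
```

```text
grip,barends top,trig [[661. 216.]
 [685. 169.]
 [635. 268.]
 [629. 218.]]
grip,barends top,trig [[658. 217.]
 [682. 170.]
 [631. 269.]
 [626. 218.]]
tips [[623. 179.]
 [691. 200.]]
trig 72 [ 0.4481447  -0.00072783  0.1104932 ] [ 0.4290202  -0.02293012  0.10727925] [0.46437911 0.02125967 0.1150069 ]
bartop 355
along [-0.06155425 -0.00670374  0.05662303] across [-0.01045555 -0.00483618  0.00156462  0.0083387   0.0150041 ]
-0.030 33 [] -0.0 | -0.027 28 [] -0.001 | -0.024 24 [] -0.0 | -0.021 0 [] nan | -0.018 0 [] nan | -0.015 24 [] 0.112 | -0.012 38 [] 0.115 | -0.009 44 [] 0.116 | -0.006 42 [] 0.117 | -0.003 42 [] 0.117 | -0.000 44 [] 0.117 | 0.003 40 [] 0.117 | 0.006 45 [] 0.117 | 0.009 43 [] 0.116 | 0.012 45 [] 0.115 | 0.015 46 [] 0.111 | 0.018 36 [] 0.11 | 0.021 39 [] 0.11 | 0.024 38 [] 0.109 | 0.027 42 [] 0.109 | 0.030 40 [] 0.001 | 0.033 31 [] -0.001 | 0.036 32 [] -0.0 | 0.039 33 [] -0.0 | 0.042 32 [] -0.0 |
  return _methods._mean(a, axis=axis, dtype=dtype,
  ret = ret.dtype.type(ret / rcount)
```

```bash
python3 - <<'E'
from h import *
o=ctrl.get_obs(); print(o['tool_pos'],o['opening'])
b,d=vision.get_image('side'); P=pts('side',d)
ac=np.array([.762,-.648]); r=P[...,:2]-o['tool_pos'][:2]; C=r@ac; A=r@np.array([.648,.762])
M=(abs(A)<.03)&(abs(C)<.075)&(P[...,2]>.125)&(P[...,2]<.24)
for z in np.arange(.125,.235,.01):
    m=M&(P[...,2]>=z)&(P[...,2]<z+.01)
    print('%.3f'%z,m.sum(), 'neg',np.percentile(C[m&(C<0)],[5,95]).round(3) if (m&(C<0)).any() else '', 'pos',np.percentile(C[m&(C>0)],[5,95]).round(3) if (m&(C>0)).any() else '')
E
```

```text
[0.43347503 0.00756939 0.16980576] 0.0641739139051149
0.125 0 neg  pos 
0.135 0 neg  pos 
0.145 1 neg  pos [0.074 0.074]
0.155 0 neg  pos 
0.165 0 neg  pos 
0.175 0 neg  pos 
0.185 2 neg [-0.034 -0.034] pos [0.034 0.034]
0.195 24 neg [-0.042 -0.032] pos [0.033 0.043]
0.205 43 neg [-0.044 -0.031] pos [0.033 0.045]
0.215 47 neg [-0.044 -0.032] pos [0.033 0.046]
0.225 45 neg [-0.044 -0.032] pos [0.033 0.045]
```

```bash
cat >> h.py <<'E'
def tips(ac=(.762,-.648)):
    o=ctrl.get_obs(); b,d=vision.get_image('side'); P=pts('side',d); ac=np.array(ac); al=np.array([-ac[1],ac[0]])
    r=P[...,:2]-o['tool_pos'][:2]; C=r@ac; A=r@al
    M=(abs(A)<.03)&(abs(C)>.02)&(abs(C)<.055)&(P[...,2]>.12)&(P[...,2]<.26)
    z=np.sort(P[...,2][M]); print('t',o['t'],o['tool_pos'].round(4),'lowest',z[[0,3,6,10]].round(3),'open',o['opening'], 'A',np.median(A[M]).round(3),'f',o['contact_force'].round(1))
    return b
E
python3 - <<'E'
from h import *
for i in range(3): b=tips()
print(ctrl.get_obs()['q'],ctrl.get_obs()['dq'])
cv2.imwrite('pics/v2.png',cv2.resize(b[70:240,190:390,::-1],(800,600),interpolation=cv2.INTER_CUBIC))
E
```

```text
t 2.5 [0.4338 0.0075 0.1703] lowest [0.196 0.197 0.2   0.202] open 0.06388876443313772 A 0.008 f [ 0.5 -0.4  0.1]
t 2.55 [0.4339 0.0074 0.1704] lowest [0.197 0.198 0.198 0.201] open 0.06407026237160389 A 0.008 f [ 1.  -0.5  0.7]
t 2.6 [0.4338 0.0074 0.1703] lowest [0.196 0.197 0.199 0.2  ] open 0.06390545935840537 A 0.008 f [ 0.1 -0.6  0.7]
[-1.54682788e-01 -4.07566223e-01  2.08859663e+00  1.91675715e-05
  1.45812825e+00  5.50804678e-01] [ 0.00361882  0.00377647  0.00434845  0.00203974 -0.00175466 -0.0003082 ]
```

View pics/v2.png

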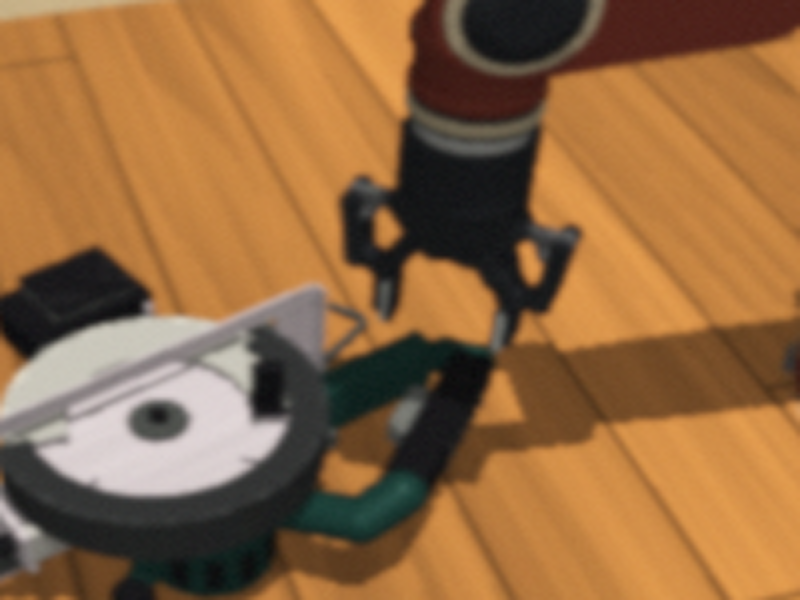

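The picture shows the fingertips at (383,318) and (498,348), still clear above the bar, which is higher than the reported TCP implies. I'll check by ray and by depth around those pixels.

```bash
python3 - <<'E'
from h import *
o=ctrl.get_obs(); p=o['tool_pos']; b,d=vision.get_image('side'); P=pts('side',d)
c=vision.calibration('side'); R=cv2.Rodrigues(c['rvec'])[0]; C0=-R.T@c['tvec']; print('cam',C0)
ac=np.array([.762,-.648]); al=np.array([.648,.762])
for u,v in ((285.7,160),(314.5,168.6)):
    q=ray('side',[[u,v]],0)[0]; D=q-C0; 
    t=((p[:2]-C0[:2])@al)/(D[:2]@al); X=C0+t*D; print('ray@plane z',X[2].round(3),'across',((X[:2]-p[:2])@ac).round(3))
    ui,vi=int(u),int(v)
    for k in range(vi-6,vi+5): 
        X=P[k,ui]; r=X[:2]-p[:2]; print(k,b[k,ui].tolist(),'z %.3f C %.3f A %.3f'%(X[2],r@ac,r@al))
E
```

```text
cam [0.71256181 0.58921414 0.78664004]
ray@plane z 0.19 across 0.039
154 [74, 76, 72] z 0.219 C 0.038 A 0.012
155 [75, 75, 72] z 0.215 C 0.038 A 0.010
156 [77, 77, 73] z 0.211 C 0.038 A 0.009
157 [87, 83, 76] z 0.209 C 0.038 A 0.011
158 [104, 90, 78] z 0.206 C 0.037 A 0.011
159 [122, 100, 79] z 0.202 C 0.038 A 0.010
160 [144, 109, 78] z 0.199 C 0.037 A 0.010
161 [172, 119, 70] z 0.004 C 0.103 A -0.189
162 [196, 133, 70] z 0.001 C 0.102 A -0.188
163 [204, 136, 69] z 0.001 C 0.100 A -0.183
164 [205, 138, 71] z -0.001 C 0.099 A -0.180
ray@plane z 0.19 across -0.036
162 [111, 105, 96] z 0.221 C -0.035 A 0.012
163 [111, 106, 97] z 0.218 C -0.035 A 0.011
164 [111, 108, 100] z 0.216 C -0.036 A 0.013
165 [104, 103, 98] z 0.208 C -0.035 A 0.008
166 [105, 105, 99] z 0.209 C -0.037 A 0.012
167 [106, 103, 97] z 0.204 C -0.037 A 0.010
168 [107, 100, 92] z 0.200 C -0.037 A 0.009
169 [104, 88, 74] z 0.198 C -0.037 A 0.010
170 [102, 77, 54] z 0.002 C 0.003 A -0.189
171 [98, 69, 41] z 0.001 C 0.002 A -0.187
172 [95, 65, 36] z 0.001 C 0.001 A -0.182
```

>>> jog_arm(deltas=[[0,0,0,-0.25,-0.45,0,0.75],[0,0,0,0,0,2,0.75],[0,0,0,0,0,2,0.75],[0,0,0,0,0,2,0.75],[0,0,0,0,0,0,0.75],[0,0,0,0,0,0,0.75],[0,0,0,0,0,0,0.75]])

```text
t: 3.28
tool_pos: [0.4285, 0.0087, 0.1099]
tool_rot: [2.851, 1.318, 0.002]
contact_force: [-0.7, 1.4, -0.1]
opening: 0.0639
```

```bash
python3 - <<'E'
from h import *
o=ctrl.get_obs(); p=o['tool_pos']; print(o['t'],p,o['opening'],o['contact_force'])
b,d=vision.get_image('side'); P=pts('side',d); ac=np.array([.762,-.648]); al=np.array([.648,.762])
r=P[...,:2]-p[:2]; C=r@ac; A=r@al
for lo,hi in ((-.055,-.02),(.02,.055)):
    M=(A>-.005)&(A<.02)&(C>lo)&(C<hi)&(P[...,2]>.12)&(P[...,2]<.22); 
    print(np.sort(P[...,2][M])[[0,2,4,8]].round(3) if M.sum()>8 else M.sum(),np.percentile(C[M],[5,50,95]).round(3))
cv2.imwrite('pics/v3.png',cv2.resize(b[110:240,230:370,::-1],(640,594),interpolation=cv2.INTER_CUBIC))
E
```

```text
3.2833 [0.42846326 0.00872618 0.10986201] 0.0638959924229833 [-0.7349983   1.40801505 -0.09636667]
[0.134 0.139 0.141 0.143] [-0.053 -0.036 -0.024]
[0.135 0.139 0.14  0.142] [0.024 0.037 0.054]
```

View pics/v3.png

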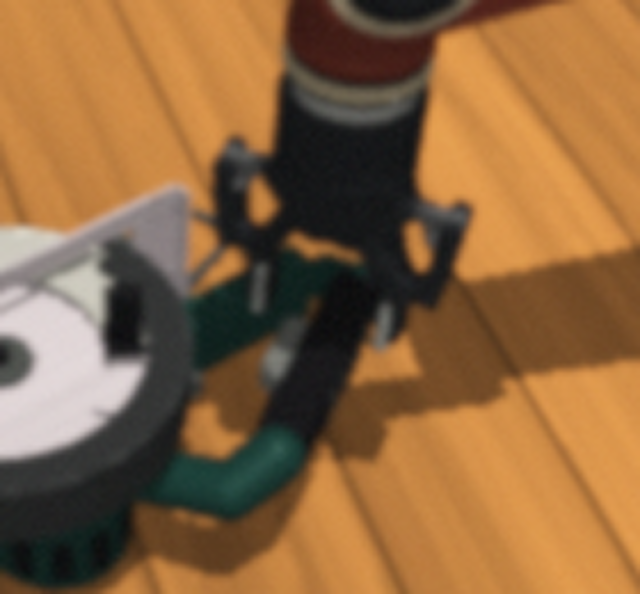

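The picture shows both fingertips at (260,305) and (382,340), straddling the bar but above it. The trigger at (278,360) is still about 40 mm lower. So the reported z runs about 40 mm low against the cameras, and I follow the cameras, watching the force.

>>> jog_arm(deltas=[[0,0,0,0,0,1,0.75],[0,0,0,0,0,1,0.75],[0,0,0,0,0,0,0.75],[0,0,0,0,0,0,0.75]])

```text
t: 3.67
tool_pos: [0.4271, 0.009, 0.0875]
tool_rot: [-2.851, -1.317, 0.003]
contact_force: [-0.1, -0.5, -0.2]
opening: 0.0637
```

>>> jog_arm(deltas=[[0,0,0,0,0,1,0.75],[0,0,0,0,0,1,0.75],[0,0,0,0,0,0,0.75],[0,0,0,0,0,0,0.75]])

```text
t: 4.0
tool_pos: [0.4269, 0.0089, 0.0673]
tool_rot: [-2.851, -1.317, 0.003]
contact_force: [0.8, 0.2, 0.1]
opening: 0.0643
```

```bash
python3 - <<'E'
from h import *
o=ctrl.get_obs(); p=o['tool_pos']; print(o['t'],p,o['opening'],o['contact_force'])
b,d=vision.get_image('side'); P=pts('side',d); ac=np.array([.762,-.648]); al=np.array([.648,.762])
r=P[...,:2]-p[:2]; C=r@ac; A=r@al
for lo,hi in ((-.055,-.02),(.02,.055)):
    M=(A>-.005)&(A<.02)&(C>lo)&(C<hi)&(P[...,2]>.06)&(P[...,2]<.22); 
    print(np.sort(P[...,2][M])[[0,2,4,8]].round(3) if M.sum()>8 else M.sum(),np.percentile(C[M],[5,50,95]).round(3))
cv2.imwrite('pics/v4.png',cv2.resize(b[110:240,230:370,::-1],(640,594),interpolation=cv2.INTER_CUBIC))
E
```

```text
4.0 [0.4269059  0.00894842 0.06732598] 0.06430892336670374 [0.75246287 0.18795505 0.08204531]
[0.096 0.097 0.099 0.102] [-0.053 -0.036 -0.023]
[0.094 0.099 0.1   0.103] [0.022 0.036 0.053]
```

View pics/v4.png

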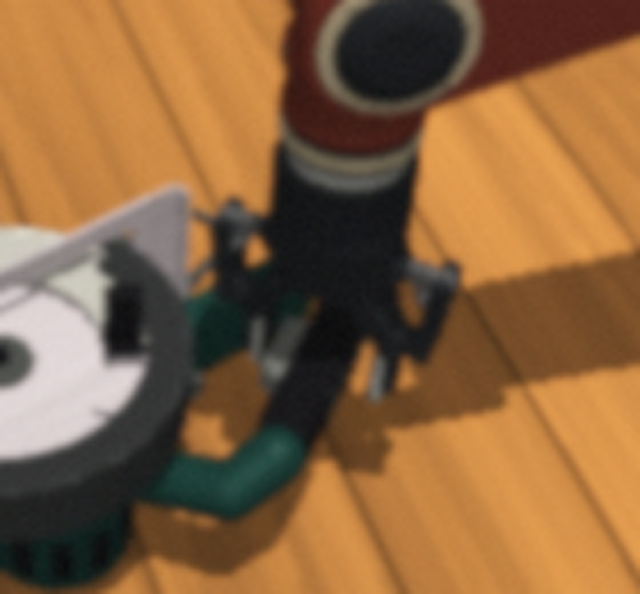

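The fingers now flank the bar and trigger, with the tips at about (270,375) and (378,390), z ≈ 96 mm. I close now.

>>> jog_arm(deltas=[[0,0,0,0,0.1,0.2,0.75],[0,0,0,0,0,0,0.4],[0,0,0,0,0,0,0.4],[0,0,0,0,0,0,0.4],[0,0,0,0,0,0,0.4],[0,0,0,0,0,0,0.4],[0,0,0,0,0,0,0.4],[0,0,0,0,0,0,0.4],[0,0,0,0,0,0,0.4]], grip_force=40)

```text
t: 4.8
tool_pos: [0.4297, 0.0061, 0.0685]
tool_rot: [2.849, 1.312, -0.0]
contact_force: [-3.9, -6.8, 6.7]
opening: 0.0403
```

>>> jog_arm(deltas=[[0,0,0,0,0,0,0.3],[0,0,0,0,0,0,0.3],[0,0,0,0,0,0,0.3],[0,0,0,0,0,0,0.3],[0,0,0,0,0,0,0.3],[0,0,0,0,0,0,0.3],[0,0,0,0,0,0,0.3]], grip_force=60)

```text
t: 5.38
tool_pos: [0.4295, 0.0062, 0.0686]
tool_rot: [2.85, 1.312, -0.001]
contact_force: [-4.3, -5.6, 7.6]
opening: 0.0398
```

```bash
python3 - <<'E'
from h import *
o=ctrl.get_obs(); p=o['tool_pos']; print(o['t'],p,o['opening'],o['contact_force'],o['wrist_torque'])
b,d=vision.get_image('side'); P=pts('side',d); np.savez('pics/sq.npz',im=b,d=d)
cv2.imwrite('pics/v5.png',cv2.resize(b[140:230,240:340,::-1],(640,576),interpolation=cv2.INTER_CUBIC))
E
```

```text
5.3833 [0.42954083 0.00620955 0.06858704] 0.03983726327786948 [-4.2747043  -5.59692104  7.63803871] [-1.22970983  0.46588121 -1.0658914 ]
```

View pics/v5.png

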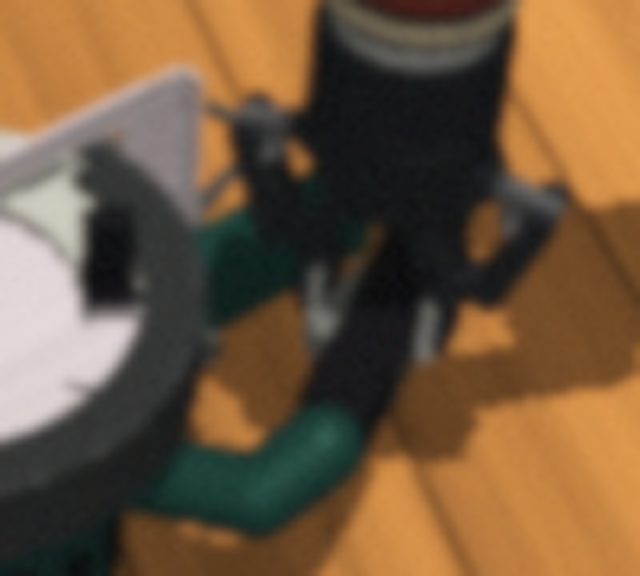

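The picture shows both pads shut on the bar at (320,330) and (430,345). The opening is 39.8 mm against 39.5 nominal for fully squeezed, so the trigger is in. Now I release it and back out.

>>> jog_arm(deltas=[[0,0,0,0,0,0,0.75],[0,0,0,0,0,0,0.75],[0,0,0,0,0,0,0.75],[0,0,0,0,0,0,0.75],[0,0,0,0,0,0,0.75],[0,0,0,0,0,0,0.75],[0,0,0,0,0,0,0.75],[0,0,0,0,0,0,0.75],[0,0,0,0,0,-2,0.75],[0,0,0,0,0,-3,0.75],[0,0,0,0,0,-3.5,0.75],[0,0,0,0,0,-3.5,0.75]])

```text
t: 6.43
tool_pos: [0.4278, 0.0083, 0.1872]
tool_rot: [-2.851, -1.318, 0.002]
contact_force: [1.0, -0.4, 0.1]
opening: 0.0642
```

>>> jog_arm(deltas=[[0,0,0,0,0,-0.5,0.5],[0,0,0,1.35,1.78,0,0.5],[0,0,0,1.35,1.78,0,0.5],[0,0,0,1.35,1.78,0,0.5],[0,0,0,1.35,1.78,0,0.5],[0,0,0,1.35,1.78,0,0.5],[0,0,0.1145,0,0,0,0.5],[0,0,0.1145,0,0,0,0.5],[0,0,0.1145,0,0,0,0.5],[0,0,0.1145,0,0,0,0.5],[0,0,0.1145,0,0,0,0.5],[0,0,0.1145,0,0,0,0.5]])

```text
t: 7.43
tool_pos: [0.54, 0.002, 0.191]
tool_rot: [-3.13, -0.272, 0.001]
contact_force: [0.6, -0.7, -0.4]
opening: 0.0428
```

>>> jog_arm(deltas=[[0,0,0.1145,0,0,0,0.5],[0,0,0.1145,0,0,0,0.5],[0,0,0.1145,0,0,0,0.5],[0,0,0,0,0,0,0.5],[0,0,0,0,0,0,0.5],[0,0,0,0,0,0,0.5]])

```text
t: 7.93
tool_pos: [0.5401, 0.0019, 0.1913]
tool_rot: [-3.131, 0.255, 0.001]
contact_force: [-0.3, 0.5, -1.0]
opening: 0.0425
```

```bash
cat > lv.py <<'E'
from h import *
import sys
o=ctrl.get_obs(); p=o['tool_pos']; a=np.arctan2(o['tool_rot'][1],o['tool_rot'][0]); print(o['t'],p.round(4),'xyaw',np.degrees(2*a)%360,o['opening'],o['contact_force'].round(1),'q6',o['q'][5])
b,d=vision.get_image('side'); P=pts('side',d); y=2*a-np.pi/2; ac=np.array([np.cos(y),np.sin(y)]); al=np.array([np.cos(2*a),np.sin(2*a)])
r=P[...,:2]-p[:2]; C=r@ac; A=r@al; z=P[...,2]
for lo in np.arange(-.06,.06,.006):
    M=(abs(A)<.03)&(C>=lo)&(C<lo+.006)&(z>.12)&(z<.25)
    if M.sum()>2: print('C %.3f n %d zlow %.3f zhi %.3f A %.3f..%.3f'%(lo,M.sum(),np.sort(z[M])[1],z[M].max(),*np.percentile(A[M],[5,95])))
cv2.imwrite('pics/%s.png'%sys.argv[1],cv2.resize(b[90:220,210:350,::-1],(640,594),interpolation=cv2.INTER_CUBIC))
E
python3 lv.py v6
```

```text
7.9333 [0.5401 0.0019 0.1913] xyaw 350.7028461445387 0.04252756188921905 [-0.3  0.5 -1. ] q6 1.5988128328352313
C -0.060 n 35 zlow 0.129 zhi 0.152 A -0.014..0.017
C -0.054 n 31 zlow 0.125 zhi 0.151 A -0.018..0.011
C -0.048 n 39 zlow 0.127 zhi 0.150 A -0.021..0.026
C -0.042 n 36 zlow 0.130 zhi 0.235 A -0.025..0.026
C -0.036 n 87 zlow 0.122 zhi 0.242 A -0.024..0.026
C -0.030 n 66 zlow 0.129 zhi 0.250 A -0.025..0.024
C -0.024 n 40 zlow 0.130 zhi 0.150 A -0.029..0.024
C -0.018 n 40 zlow 0.130 zhi 0.150 A -0.028..0.026
C -0.012 n 57 zlow 0.129 zhi 0.149 A -0.025..0.028
C -0.006 n 134 zlow 0.130 zhi 0.183 A -0.020..0.020
C -0.000 n 55 zlow 0.131 zhi 0.184 A -0.025..0.023
C 0.006 n 27 zlow 0.129 zhi 0.183 A -0.027..0.027
C 0.012 n 30 zlow 0.130 zhi 0.149 A -0.028..0.029
C 0.018 n 36 zlow 0.129 zhi 0.248 A -0.025..0.027
C 0.024 n 33 zlow 0.129 zhi 0.227 A -0.028..0.024
C 0.030 n 25 zlow 0.131 zhi 0.150 A -0.026..0.028
C 0.036 n 18 zlow 0.132 zhi 0.150 A -0.023..0.028
C 0.042 n 20 zlow 0.130 zhi 0.149 A -0.020..0.030
C 0.048 n 20 zlow 0.140 zhi 0.149 A 0.004..0.026
C 0.054 n 22 zlow 0.140 zhi 0.168 A 0.004..0.028
```

View pics/v6.png

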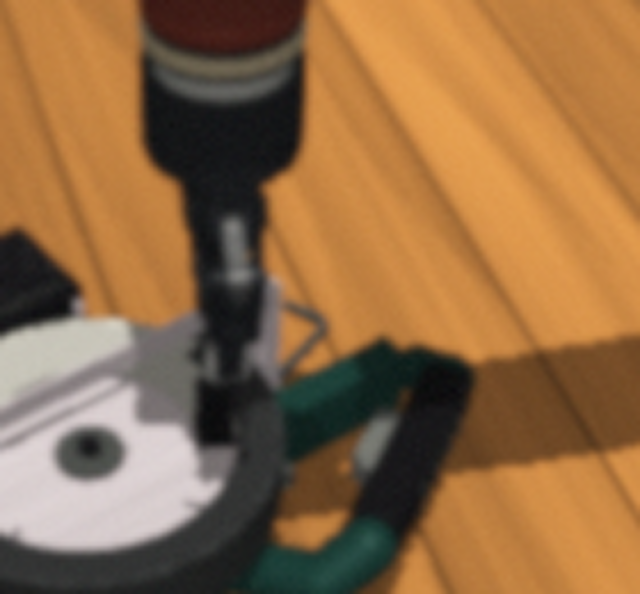

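The picture shows the gripper straight above the lever at (215,410), with the trigger back out at (375,445). The lever sits 2 mm along tool +y, so I correct for that and descend 56 mm.

>>> jog_arm(deltas=[[0,0,0,0.1,0.2,0,0.5],[0,0,0,0,0,1.5,0.5],[0,0,0,0,0,1.5,0.5],[0,0,0,0,0,1,0.5],[0,0,0,0,0,0.8,0.5],[0,0,0,0,0,0.8,0.5],[0,0,0,0,0,0,0.5],[0,0,0,0,0,0,0.5],[0,0,0,0,0,0,0.5]])

```text
t: 8.73
tool_pos: [0.5413, -0.0003, 0.1363]
tool_rot: [3.131, -0.258, 0.002]
contact_force: [-0.2, -0.4, 0.4]
opening: 0.0427
```

```bash
python3 lv.py v7
```

```text
8.7333 [ 5.413e-01 -3.000e-04  1.363e-01] xyaw 350.56758577731557 0.04271842689458349 [-0.2 -0.4  0.4] q6 1.5973189340775389
C -0.060 n 67 zlow 0.122 zhi 0.236 A -0.016..0.013
C -0.054 n 69 zlow 0.128 zhi 0.218 A -0.020..0.020
C -0.048 n 41 zlow 0.128 zhi 0.212 A -0.023..0.026
C -0.042 n 43 zlow 0.128 zhi 0.210 A -0.026..0.026
C -0.036 n 79 zlow 0.129 zhi 0.247 A -0.025..0.025
C -0.030 n 103 zlow 0.130 zhi 0.245 A -0.020..0.022
C -0.024 n 72 zlow 0.130 zhi 0.249 A -0.025..0.025
C -0.018 n 42 zlow 0.130 zhi 0.245 A -0.026..0.026
C -0.012 n 48 zlow 0.129 zhi 0.248 A -0.027..0.025
C -0.006 n 40 zlow 0.130 zhi 0.183 A -0.026..0.027
C -0.000 n 36 zlow 0.130 zhi 0.249 A -0.028..0.027
C 0.006 n 19 zlow 0.130 zhi 0.247 A -0.028..0.029
C 0.012 n 14 zlow 0.129 zhi 0.150 A -0.028..0.026
C 0.018 n 23 zlow 0.129 zhi 0.192 A -0.026..0.027
C 0.024 n 21 zlow 0.131 zhi 0.149 A -0.027..0.029
C 0.030 n 19 zlow 0.132 zhi 0.149 A -0.028..0.029
C 0.036 n 16 zlow 0.131 zhi 0.143 A 0.015..0.028
C 0.042 n 14 zlow 0.131 zhi 0.142 A 0.012..0.029
C 0.048 n 12 zlow 0.140 zhi 0.144 A 0.011..0.028
C 0.054 n 22 zlow 0.140 zhi 0.167 A 0.013..0.029
```

View pics/v7.png

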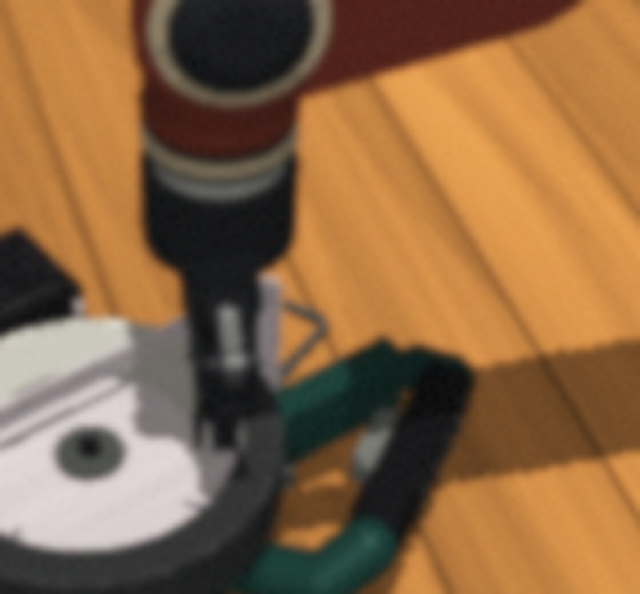

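The picture shows the fingers down around the lever, with the near finger tip at (225,440), and no contact force. Closing.

>>> jog_arm(deltas=[[0,0,0,0,0,0,0],[0,0,0,0,0,0,0],[0,0,0,0,0,0,0],[0,0,0,0,0,0,0],[0,0,0,0,0,0,0],[0,0,0,0,0,0,0],[0,0,0,0,0,0,0]], grip_force=60)

```text
t: 9.37
tool_pos: [0.5411, -0.0008, 0.1363]
tool_rot: [3.13, -0.259, 0.001]
contact_force: [-3.1, -4.5, 5.5]
opening: 0.0099
```

Gripped (9.9 mm on the 11 mm fin). Now I sweep the arc: first 20°, then check.

>>> jog_arm(deltas=[[0,0,0.0698,0.017,-0.482,0,0],[0,0,0.0698,0.017,-0.482,0,0],[0,0,0.0698,0.017,-0.482,0,0],[0,0,0.0698,0.017,-0.482,0,0],[0,0,0.0698,0.017,-0.482,0,0],[0,0,0,0,0,0,0],[0,0,0,0,0,0,0],[0,0,0,0,0,0,0]])

```text
t: 10.03
tool_pos: [0.5492, 0.0218, 0.1363]
tool_rot: [3.039, -0.794, 0.002]
contact_force: [-1.5, -4.4, 5.8]
opening: 0.0098
```

>>> jog_arm(deltas=[[0,0,0.0698,0.017,-0.482,0,0],[0,0,0.0698,0.017,-0.482,0,0],[0,0,0.0698,0.017,-0.482,0,0],[0,0,0.0698,0.017,-0.482,0,0],[0,0,0.0698,0.017,-0.482,0,0],[0,0,0.0698,0.017,-0.482,0,0],[0,0,0.0698,0.017,-0.482,0,0],[0,0,0.0698,0.017,-0.482,0,0],[0,0,0.0698,0.017,-0.482,0,0],[0,0,0.0698,0.017,-0.482,0,0],[0,0,0,0,0,0,0],[0,0,0,0,0,0,0]])

```text
t: 11.03
tool_pos: [0.5854, 0.0533, 0.1364]
tool_rot: [-2.586, 1.783, -0.002]
contact_force: [-0.2, -0.7, 5.7]
opening: 0.01
```

>>> jog_arm(deltas=[[0,0,0,0,0,0,0],[0,0,0,0,0,0,0],[0,0,0,0,0,0,0],[0,0,0,0,0,0,0],[0,0,0,0,0,0,0],[0,0,0,0,0,0,0]])

```text
t: 11.53
tool_pos: [0.5853, 0.0533, 0.1363]
tool_rot: [-2.585, 1.783, -0.002]
contact_force: [1.4, -1.0, 5.5]
opening: 0.0098
```

```bash
python3 lv.py v8|head -1; python3 - <<'E'
from h import *
o=ctrl.get_obs(); r=o['tool_pos'][:2]-[.6094,-.0116]; print('r',np.hypot(*r),'open deg',np.degrees(np.arctan2(.0113,-.0685)-np.arctan2(r[1],r[0])))
b,d=vision.get_image('top'); cv2.imwrite('pics/v8.png',np.hstack([cv2.imread('pics/v8.png')[::2,::2],cv2.resize(b[90:280,180:370,::-1],(297,297))]))
E
```

```text
11.5333 [0.5853 0.0533 0.1363] xyaw 290.81026520337366 0.009763924257780568 [ 1.4 -1.   5.5] q6 2.7423160272525453
r 0.06920012081254073 open deg 60.241034900744154
```

View pics/v8.png

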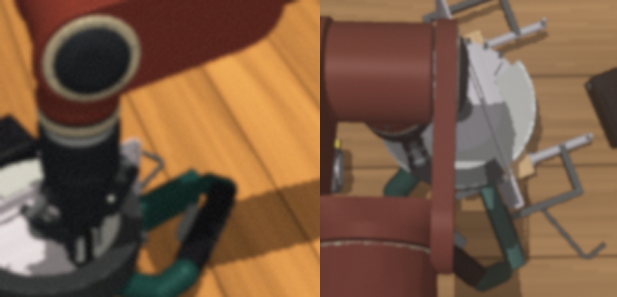

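The left crop shows the fingers and fin at (85,240). The right crop (top) shows the pale guard's edge now at about (505,55) to (525,70), uncovering blade beyond the plate. The low sideways force surprises me, so I check the guard's angle from the top pictures.

```bash
python3 - <<'E'
from h import *
s=np.load('pics/top0.npz'); b,d=vision.get_image('top'); sp=np.array([.6094,-.0116])
c=vision.calibration('top'); K=np.array([[c['fx'],0,c['cx']],[0,c['fy'],c['cy']],[0,0,1.]])
sa=np.arange(-178,0,4); a=np.radians(sa+19.6)
for rad in (.085,.098):
  X=np.c_[sp[0]+rad*np.cos(a),sp[1]+rad*np.sin(a),np.full(len(a),.137)]
  uv=cv2.projectPoints(X,c['rvec'],c['tvec'],K,c['dist'])[0].reshape(-1,2).round().astype(int)
  print(rad); print(' '.join('%d:%s/%s'%(k,','.join(map(str,s['im'][v,u])),','.join(map(str,b[v,u]))) for k,(u,v) in zip(sa,uv)))
o=ctrl.get_obs(); print(o['t'],o['contact_force'],o['wrist_torque'],o['tool_pos'],o['opening'])
i=np.hstack([cv2.resize(x[100:210,215:330,::-1],(400,383),interpolation=cv2.INTER_CUBIC) for x in (s['im'],b)]); cv2.imwrite('pics/v9.png',i)
E
```

```text
0.085
-178:80,80,80/84,83,83 -174:81,80,80/60,58,56 -170:81,81,80/62,58,57 -166:82,82,80/63,60,58 -162:153,152,150/114,113,111 -158:138,134,136/108,105,106 -154:132,130,129/118,116,114 -150:157,156,152/117,114,112 -146:156,155,152/121,119,117 -142:156,155,152/124,123,121 -138:155,154,151/168,167,164 -134:155,154,152/171,169,167 -130:155,154,151/176,175,171 -126:155,154,151/175,174,171 -122:154,153,150/175,174,170 -118:154,153,150/175,173,170 -114:154,153,150/174,173,170 -110:154,153,150/175,173,170 -106:153,152,148/174,173,169 -102:153,152,149/173,172,169 -98:154,153,149/173,172,169 -94:153,152,149/173,172,169 -90:153,152,149/174,172,169 -86:153,152,149/174,172,169 -82:153,152,149/174,172,169 -78:153,152,149/174,172,169 -74:153,151,148/174,173,169 -70:153,152,148/182,177,180 -66:153,151,148/173,168,171 -62:153,151,148/174,169,172 -58:152,152,148/165,160,163 -54:152,152,148/184,179,182 -50:152,151,148/185,180,183 -46:153,152,149/139,135,136 -42:153,151,148/173,168,170 -38:153,152,149/183,178,180 -34:153,152,148/183,178,181 -30:153,152,149/129,125,126 -26:143,142,139/83,77,76 -22:141,1
[... 807 characters left out ...]
70 -82:163,162,158/175,174,170 -78:158,159,155/172,171,167 -74:155,155,151/172,169,163 -70:156,155,151/155,123,93 -66:165,165,162/156,122,88 -62:159,158,155/130,102,74 -58:157,157,154/109,84,63 -54:153,152,149/141,115,93 -50:155,154,151/172,167,170 -46:158,158,154/168,160,160 -42:163,163,159/158,137,121 -38:163,164,160/196,165,127 -34:155,154,151/193,163,125 -30:154,152,149/195,164,127 -26:163,163,160/162,127,93 -22:136,134,131/142,117,92 -18:139,135,136/109,69,59 -14:107,104,103/111,68,58 -10:76,73,71/111,67,56 -6:77,74,72/112,67,57 -2:77,74,72/84,57,50
11.6833 [ 0.84556636 -0.92614949  4.56325752] [-0.20734095  0.07482347  0.6405669 ] [0.58530048 0.05325874 0.13635607] 0.009844631580473573
```

View pics/v9.png

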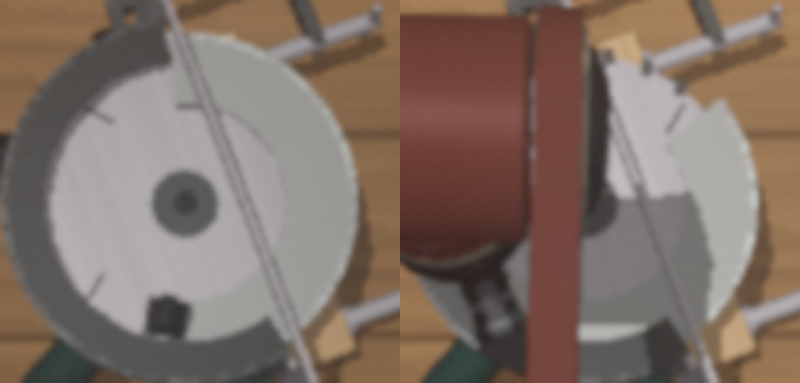

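The comparison shows the guard's free edge moved from about -13° to about -72° in saw angle, so it is open by about 59°. This agrees with the 60.2° from the tool position. The fin is still in the jaws (9.8 mm opening) and nothing is moving. I hand in after a quick check that the loose things lie where they did.

```bash
python3 - <<'E'
from h import *
s=np.load('pics/top0.npz'); b,d=vision.get_image('top')
df=np.abs(s['im'].astype(int)-b).max(2)
print('battery',np.median(df[125:190,345:402]),(df[125:190,345:402]>60).mean(),'hexkey',(df[222:258,322:365]>60).mean())
s2=np.load('pics/side0.npz'); b2,_=vision.get_image('side'); e=np.abs(s2['im'].astype(int)-b2).max(2); print('tape(side)',(e[250:285,255:298]>60).mean())
print(ctrl.finish_job()); o=ctrl.get_obs(); print(o['t'],o['tool_pos'],o['opening'])
E
```

```text
battery 18.0 0.0 hexkey 0.0
tape(side) 0.0
the job is handed in; nothing more can be done
None
the job is handed in; nothing more can be done
```

I squeezed the trigger fully in and let it spring back. I then gripped the guard lever, swung it open to about 60°, and handed the job in still holding it there, at about 12 s of the 48 s allowed.

**Trigger:** The jaws closed to 39.8 mm, against 39.5 mm for fully squeezed, and held for about 0.6 s. After I let go, the pictures showed the trigger back out.

**Guard:** I got 60.2° from the tool position and about 59° from the guard's edge in the top pictures. The tool position did not change over the last 0.6 s, and the fin was still in the jaws (9.8 mm opening, on a fin given as 11 mm thick).

**Loose things:** The battery, hex key and tape measure showed no change between the first and last pictures.

Two readings disagreed with what I expected:
- **Tool height:** The reported height ran about 40 mm lower than the cameras showed. I followed the cameras, and both grasps then fitted.
- **Force at 60°:** The sideways force read only about 1 N, where I expected about 9 N from the spring. I relied on the jaw opening and the pictures for the hold; I could not measure the finger force on the lever directly.

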